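# Photograph and pack the carved spoons

## Task

Photograph the finished wooden spoons for the workshop and pack them: unclip every spoon from the rack and lay them all side by side on the grey photo board, each lying flat and wholly on the board, none on top of another. With all of them lying there, half-press the grey shutter key to its first click and keep it just there for about a second so that the camera focuses, then press it fully down to take the picture and let it come up again. Finally pack all the spoons in the plywood box, wholly inside its walls, and leave the mug and the mallet where they stand.

Things in the scene. Friction and masses are not known exactly. Their poses are not given: they have to be found in the camera images.
- rack: dark wooden clip rack, fixed, 196 mm (its x) by 236 mm (its y), base plate 10 mm thick. Origin at the underside below the middle slot, z up. Three slots along x, at y = -75, 0, +75 mm, some perhaps empty. Two cross bars at x = -42.5 and +42.5 mm carry the spoon handles, bowls towards +x. A stop block beyond the bowl and the bowl itself prevent sliding out endways.
- rack_slot2 (a point): middle of the middle slot, on the axis of a clipped handle, 46 mm above the table (slot1 and slot3 are alike, 75 mm to its -y and +y). At 42.5 mm to either side along x (14 mm long) there are a fixed black guide block on the handle's -y side (top 62 mm above the table) and a sprung white roller on its +y side (top 61 mm); the 70 mm between them is free for fingers.
- rack_roller2 (a point): between the two sprung rollers of the middle slot (each slot has such a pair, moving together along the rack's y). They lap over the handle from above and hold it down; pulled straight up, a spoon forces them aside with about 6 to 10 N over some 10 mm of lift, then comes free.
- board: flat light grey photo board, fixed on the table, 230 mm (its x) by 240 mm (its y), 6 mm thick, with small black corner dots. Origin at the centre of its underside, z up.
- crate: open plywood box, loose, 0.5 kg, 230 mm (its x) by 200 mm (its y), 45 mm high, walls and floor 5 mm thick. Origin at the centre of its underside, z up.
- release: black shutter release box, fixed, 84 x 84 x 34 mm, with one round grey key of 40 mm diameter in the middle of its top. Origin at the centre of its underside.
- key_top (a point): centre of the top face of the grey key, 52 mm above the table when up. The key moves straight down, in two stages, 12 mm in all, and springs back.
- first_stage (a joint): travel of the key's first stage in m: 0 up, 0.006 at the first click (its end). Its spring takes from 1.5 N at the start to 3.5 N at the end.
- second_stage (a joint): further travel of the key beyond the first click in m: 0 until then, 0.006 fully down. It begins to move only above 8 N and takes 11 N fully down. Half-pressed means first_stage at its end and second_stage still at 0, that is a push between 3.5 and 8 N.
- mug: white mug with a handle, 95 mm high, standing aside; a bystander. Origin at its underside.
- mallet: round wooden carver's mallet, standing upright on its head, 90 mm wide, 220 mm high; a bystander. Origin at its underside.
- spoon1: carved wooden spoon, 187 mm long, 70 g: round handle of 22 mm diameter, along its x from -82 to +58 mm, then a round bowl 44 mm wide and 21 mm thick at x = +61 to +105 mm, flush with the handle's underside. Origin on the handle's axis, at its middle between the rack's catches (11 mm above what it lies on); this is the place to grip it. May be absent.
- spoon1_tip (a point): bowl end of spoon1, on the handle's axis, x = +105 mm
- spoon1_tail (a point): handle end of spoon1, on the handle's axis, x = -82 mm
- spoon2: carved wooden spoon, 187 mm long, 70 g: round handle of 22 mm diameter, along its x from -82 to +58 mm, then a round bowl 44 mm wide and 21 mm thick at x = +61 to +105 mm, flush with the handle's underside. Origin on the handle's axis, at its middle between the rack's catches (11 mm above what it lies on); this is the place to grip it. May be absent.
- spoon2_tip (a point): bowl end of spoon2, on the handle's axis, x = +105 mm
- spoon2_tail (a point): handle end of spoon2, on the handle's axis, x = -82 mm
- spoon3: carved wooden spoon, 187 mm long, 70 g: round handle of 22 mm diameter, along its x from -82 to +58 mm, then a round bowl 44 mm wide and 21 mm thick at x = +61 to +105 mm, flush with the handle's underside. Origin on the handle's axis, at its middle between the rack's catches (11 mm above what it lies on); this is the place to grip it. May be absent.
- spoon3_tip (a point): bowl end of spoon3, on the handle's axis, x = +105 mm
- spoon3_tail (a point): handle end of spoon3, on the handle's axis, x = -82 mm

How it is judged (in metres and radians):
On the way, in this order (a step that is already met when the one before it is completed fails the run):
1. all the spoons lie flat and wholly on the photo board (x of spoon1_tip in the frame of board between -0.115 and 0.115 m and y of spoon1_tip in the frame of board between -0.12 and 0.12 m and z of spoon1_tip in the frame of board between 0.008 and 0.025 m and x of spoon1_tail in the frame of board between -0.115 and 0.115 m and y of spoon1_tail in the frame of board between -0.12 and 0.12 m and z of spoon1_tail in the frame of board between 0.008 and 0.025 m and linear speed of each of spoon1, spoon2, spoon3 below 0.05 m/s and x of spoon2_tip in the frame of board between -0.115 and 0.115 m and y of spoon2_tip in the frame of board between -0.12 and 0.12 m and z of spoon2_tip in the frame of board between 0.008 and 0.025 m and x of spoon2_tail in the frame of board between -0.115 and 0.115 m and y of spoon2_tail in the frame of board between -0.12 and 0.12 m and z of spoon2_tail in the frame of board between 0.008 and 0.025 m and x of spoon3_tip in the frame of board between -0.115 and 0.115 m and y of spoon3_tip in the frame of board between -0.12 and 0.12 m and z of spoon3_tip in the frame of board between 0.008 and 0.025 m and x of spoon3_tail in the frame of board between -0.115 and 0.115 m and y of spoon3_tail in the frame of board between -0.12 and 0.12 m and z of spoon3_tail in the frame of board between 0.008 and 0.025 m), for 0.3 s.
2. the key is held half-pressed at its first click, with all the spoons on the board (all of step 1 and value of joint first_stage above 0.0045 m and value of joint second_stage below 0.0015 m), for 0.5 s.
3. the key is pressed fully down, with all the spoons on the board (all of step 1 and value of joint second_stage above 0.0045 m), for 0.1 s.
At the end, for the whole second after the job is handed in: every spoon is at rest in the plywood box with both its ends inside the walls (no higher than 50 mm above the box's underside), and the shutter key is up (within 1.5 mm); the mug and the mallet stand within 40 mm of where they were (x of spoon1_tip in the frame of crate between -0.115 and 0.115 m and y of spoon1_tip in the frame of crate between -0.1 and 0.1 m and z of spoon1_tip in the frame of crate between 0.005 and 0.05 m and x of spoon1_tail in the frame of crate between -0.115 and 0.115 m and y of spoon1_tail in the frame of crate between -0.1 and 0.1 m and z of spoon1_tail in the frame of crate between 0.005 and 0.05 m and linear speed of each of spoon1, spoon2, spoon3 below 0.03 m/s and x of spoon2_tip in the frame of crate between -0.115 and 0.115 m and y of spoon2_tip in the frame of crate between -0.1 and 0.1 m and z of spoon2_tip in the frame of crate between 0.005 and 0.05 m and x of spoon2_tail in the frame of crate between -0.115 and 0.115 m and y of spoon2_tail in the frame of crate between -0.1 and 0.1 m and z of spoon2_tail in the frame of crate between 0.005 and 0.05 m and x of spoon3_tip in the frame of crate between -0.115 and 0.115 m and y of spoon3_tip in the frame of crate between -0.1 and 0.1 m and z of spoon3_tip in the frame of crate between 0.005 and 0.05 m and x of spoon3_tail in the frame of crate between -0.115 and 0.115 m and y of spoon3_tail in the frame of crate between -0.1 and 0.1 m and z of spoon3_tail in the frame of crate between 0.005 and 0.05 m and value of joint each of first_stage, second_stage below 0.0015 m); the robot touches nothing.
It fails at once if the mug is moved more than 40 mm (distance of mug from where it was at the start of the episode above 0.04 m).
It fails at once if the mallet is moved more than 40 mm (distance of mallet from where it was at the start of the episode above 0.04 m).
It fails at once if the mug or the mallet is knocked over (angle between any of mug, mallet's own z axis and vertical above 0.7 rad).
Of spoon1, spoon2, spoon3 only 2 to 3 are there at a start; the rules pass over those that are not, and their reading is None.
At some moment in a run one of spoon1, spoon2, spoon3, crate may be knocked a few centimetres aside while the robot is not near it.
Once in a run the grip may slacken for a moment while it holds something.
It also fails if it takes over 210 s, if anything falls off the work surface, if the arm or the gripper's body presses on something with over 40 N, if the wrist force passes 120 N, or if a joint passes its speed limit or range.

## Robot

A 7-joint arm with a two-finger parallel gripper is mounted at the origin on the work surface. World frame = base frame: x ahead of the robot, y to its left, z up, the work surface at z = 0. Lengths are in m, angles in degrees, forces in N, time in s.
With the tool pointing down it reaches from about 0.4 to 0.75 m from the base axis. Payload 19.5 kg.
Tool frame: the origin (TCP) lies at the very end of the fingers, on their centre line; the grasp point (between the pads) lies 19 mm behind it; z points along the fingers, y is the direction in which the jaws open and shut (so a half turn about z gives the same grasp; the last joint's range is limited). The gripper opens to 85 mm and grips with 20 to 120 N. Pads are 22 mm wide; open, the fingers measure 114 mm over their backs; the gripper's body (76 mm by 85 mm) begins 54 mm behind the grasp point. The pads swing forward as they close: fully open they stand 13 mm farther back than shut.
Start: joints at [71.752, 40.479, -1.581, 85.061, 1.261, 54.483, -4.326], TCP at [0.157, -0.553, 0.231] pointing down, gripper open.
Joint ranges: [-155.06, 155.06], [-18.47, 123.98], [-90, 86.84], [0, 140.48], [-83.41, 263.41], [0, 116], [-161.91, 161.91]. Speed limits (degrees/s): [108.29, 108.29, 147.25, 147.25, 172.46, 172.46, 172.46].

## Interface

Orientations are given as [roll, pitch, yaw] about the fixed x, y, z axes, in that order (R = Rz(yaw) Ry(pitch) Rx(roll)).
In Python, from cell import bot gives the robot as it stands.
- The arm moves only by the tool step_arm, never from a script. Its argument "series" is a list of rows, each a list of 2 entries, a list of its own where there are three numbers: the shift along the world's x, y, z in m, then the turn about the world's z in degrees. In form: [[[dx, dy, dz], yaw], ...]. A call has 1 to 12 rows; each row is the pose to reach, as a shift and turn from the pose commanded when the call began; what a row does not reach only later rows make up. A row lasts 1/12 s, in which the tool goes at most 41.7 mm and 7.16 degrees, less where a joint would pass 70% of its speed; a pose out of reach is approached as far as the arm can. A call with a gripper value outside its range is refused whole. "claw" is the finger opening in m, from 0 to 0.0854, set as the call begins (left out, the last holds). The fingers move at their own pace and stop on an object; the grip force is fixed at half the most. Time passes only in rows, so rows that repeat a pose let the fingers close. It gives the time, the measured TCP pose, the force and the opening at its end, in the units of the state.
- bot.observe(): the state, without advancing time (a new reading comes with each control period).
- bot.grab_frame(name): name is "scene" or "top" or "wrist"; returns a dict with "frame" (384x512x3 uint8, red, green, blue), "z_map" (384x512 float32, m along the optical axis (not along the pixel's ray), 0 where there is no reading), "fx", "fy", "cx", "cy" (pixels), "world_to_cam" (4x4, takes a point from world to camera coordinates); the wrist camera has in their place "mount" (4x4, takes a point from camera to tool coordinates, whose origin is the TCP and whose axes are the flange's). Camera axes: x right, y up, looking along -z (the intrinsics and any distortion apply to the point x, -y, -z); pixel columns grow to the right and rows downward; lengths in m; the calibration is good to about 2 mm. A picture is of the moment at which its call begins: read the wrist's pose just before it.
- bot.close_job(): hands the job in, once; it reports no verdict.
The state is a dict: "time_s": time; "joints": joint angles; "dq": joint speeds; "tau": joint torques, N m; "ee_pos": TCP position; "eef_rot": TCP orientation; "wrist_force": force on the tool from outside, world axes, zero at the start; "torque": the same for the moment, N m; "opening": finger opening in m.
Only numpy, scipy, OpenCV 4.12 (cv2) and the standard library are available. Lean on these libraries where they do the work, as an engineer would, in place of code of your own. Each camera call takes 0.05 s, during which the arm holds its last target. There are 200 camera calls.

## Working session

There is one attempt and no reset: what is moved stays moved. The work goes in short steps, Python scripts to look and compute and a tool call to move; the robot and the scene stay as the last step left them, time stands still between calls to the robot, and variables do not carry over. Pictures are saved under pics/ and viewed, about 12 in all and at most 16, crops included, and the job is handed in when it is done.

Besides the shell and the picture viewer there is one more tool, called in YAML: its name, and indented under it one key for each argument. step_arm: Moves the arm, as the interface text tells. Its arguments: {"type":"object","properties":{"series":{"type":"array","items":{"type":"array"}},"claw":{"type":"number"}},"required":["series"]}

```bash
mkdir -p pics; ls; cat > h.py <<'E'
from cell import bot
import numpy as np, cv2
def grab(n):
    return bot.grab_frame(n)
def save(d,name): cv2.imwrite('pics/'+name,cv2.cvtColor(d['frame'],cv2.COLOR_RGB2BGR))
def cloud(d):
    # world points per pixel from depth
    z=d['z_map']; v,u=np.mgrid[:z.shape[0],:z.shape[1]]
    P=np.stack([(u-d['cx'])/d['fx']*z,-(v-d['cy'])/d['fy']*z,-z,np.ones_like(z)],-1)
    return (P@np.linalg.inv(d['world_to_cam']).T)[...,:3]
E
python3 - <<'E'
from h import *
print(bot.observe())
for n in('top','scene'):
    d=grab(n); save(d,n+'0.png'); np.savez('/tmp/'+n+'0',**d)
    print({k:v for k,v in d.items() if k not in('frame','z_map')})
E
```

```text
pics
{'time_s': 0.0, 'joints': array([71.75151136, 40.51301315, -1.58318925, 85.08575374,  1.26084525,
       54.48192516, -4.32510548]), 'dq': array([-2.52387220e-06, -4.07750953e-02,  1.34179342e-01,  7.10132531e-02,
       -5.75787766e-02, -8.58107326e-02,  5.26834630e-02]), 'tau': array([ 9.55697724e-04, -8.83200073e+01,  1.23421479e+00, -2.36165231e+01,
        1.68270984e-02,  6.42266779e-03, -6.05414061e-05]), 'ee_pos': array([ 0.15706233, -0.55284807,  0.23083091]), 'eef_rot': array([-1.79936670e+02,  1.78892627e-03,  1.58608605e+01]), 'wrist_force': array([0.14353808, 0.14642225, 0.15158267]), 'torque': array([0.01168149, 0.03371302, 0.00615684]), 'opening': 0.08516888387627274}
{'fx': 381.86415699878063, 'fy': 381.86415699878063, 'cx': 254.7283644291189, 'cy': 191.86578610406391, 'world_to_cam': array([[-0.02456895, -0.99966018, -0.0087113 ,  0.01878448],
       [ 0.98925694, -0.02556754,  0.14393401, -0.5452953 ],
       [-0.14410782, -0.0050814 ,  0.98954895, -1.10435691],
       [ 0.        ,  0.        ,  0.        ,  1.        ]])}
{'fx': 416.6179933486142, 'fy': 416.6179933486142, 'cx': 254.4113456054681, 'cy': 193.4036907189922, 'world_to_cam': array([[-0.88799351,  0.45975185,  0.00978586,  0.48647643],
       [-0.35266444, -0.69450664,  0.62712703,  0.15311818],
       [ 0.29511915,  0.55343361,  0.77885552, -1.44011653],
       [ 0.        ,  0.        ,  0.        ,  1.        ]])}
```

View pics/top0.png

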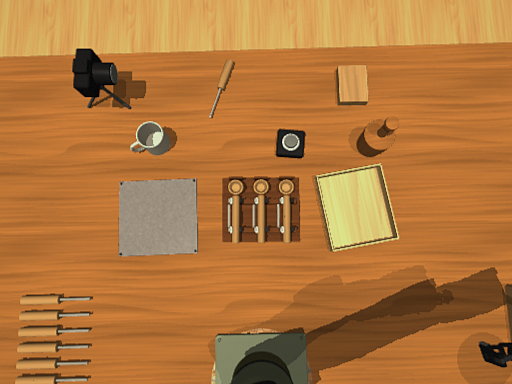

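View pics/scene0.png

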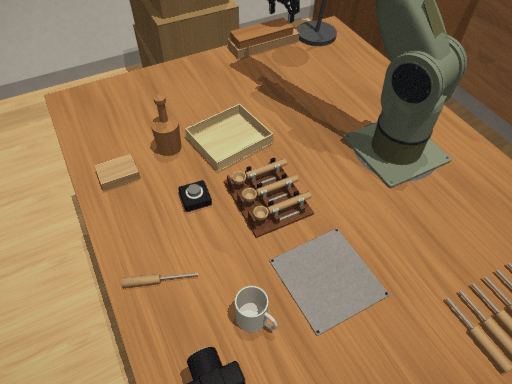

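The top view (top = +x, left = +y) shows three spoons in the rack at about (236/261/287, 210) with bowls up. The board is at (158,217), the crate at (357,207), the key at (290,142), the mug at (150,137) and the mallet at (380,137). The scene view agrees. Next I'll measure the poses.

```bash
cat >> h.py <<'E'
def ray(d,uv,h):
    # pixel -> world point at height h
    M=np.linalg.inv(d['world_to_cam']); u,v=uv
    r=M[:3,:3]@np.array([(u-d['cx'])/d['fx'],-(v-d['cy'])/d['fy'],-1]); o=M[:3,3]
    return o+r*(h-o[2])/r[2]
def rect(P,m):
    # min-area rectangle of masked points (mm-scaled), largest blob
    n,l,s,_=cv2.connectedComponentsWithStats(m.astype(np.uint8)); k=1+np.argmax(s[1:,4])
    return cv2.minAreaRect((P[l==k][:,:2]*1000).astype(np.float32)),P[l==k]
E
python3 - <<'E'
from h import *
np.set_printoptions(precision=4,suppress=True)
d=dict(np.load('/tmp/top0.npz')); P=cloud(d); z=P[...,2]; f=d['frame'].astype(int)
hsv=cv2.cvtColor(d['frame'],cv2.COLOR_RGB2HSV)
print('table z',np.median(z[280:300,150:200]), z[100:110,20:60].mean())
def win(u0,u1,v0,v1):
    m=np.zeros(z.shape,bool); m[v0:v1,u0:u1]=1; return m
b=rect(P,win(105,215,165,270)&(hsv[...,1]<50)&(z>0.002)&(z<.012))
print('board',b[0],b[1].mean(0))
c=rect(P,win(305,410,155,260)&(z>0.035)&(z<.06)); print('crate rim',c[0], np.median(c[1][:,2]))
r=rect(P,win(215,305,170,250)&(z>0.005)); print('rack',r[0])
k=rect(P,win(270,312,125,162)&(z>0.025)); print('release',k[0])
k=rect(P,win(270,312,125,162)&(z>0.045)); print('key',k[0],k[1].mean(0))
# spoons
for u0,u1 in((228,246),(253,271),(279,296)):
    m=win(u0,u1,175,245)&(hsv[...,1]>90)&(f[...,0]>140)&(z>.035)
    q=P[m]; 
    hd=q[q[:,0]<np.median(q[:,0])+.02]
    print('spoon x',q[:,0].min(),q[:,0].max(),'ymean',hd[:,1].mean(),'slope',np.polyfit(q[:,0],q[:,1],1), 'zmax',np.percentile(q[:,2],95))
for n,w in(('mug',win(125,175,115,160)),('mal',win(355,405,112,160))):
    q=P[w&(z>.02)];print(n,q.min(0),q.max(0))
# bbox over rollers/guides
for a,b_ in((.03,.0),):
    pass
print(d['frame'][215,222:302].tolist()[::3])
E
python3 -c "
import cv2;i=cv2.imread('pics/top0.png')[165:255,210:310];cv2.imwrite('pics/c1.png',cv2.resize(i,None,fx=6,fy=6,interpolation=2))"
```

```text
table z 0.0006141368724661422 0.000645284802387297
board ((482.58709716796875, 304.1670837402344), (227.60044860839844, 239.20883178710938), 1.015486478805542) [0.4795 0.3027 0.0068]
crate rim ((494.9457092285156, -295.72259521484375), (229.97866821289062, 202.15501403808594), 9.402217864990234) 0.044966916746103314
rack ((489.32403564453125, -9.556251525878906), (238.23780822753906, 217.6815643310547), 87.64667510986328)
release ((557.0989379882812, -79.1890869140625), (87.95891571044922, 375.8334655761719), 79.19964599609375)
key ((698.9114990234375, -106.64810180664062), (37.12498092651367, 37.565433502197266), 42.57926940917969) [ 0.6982 -0.1059  0.0523]
spoon x 0.3807522084076455 0.5933576215333591 ymean 0.06469223674702831 slope [-0.0251  0.0761] zmax 0.0601642756580512
spoon x 0.3807522084076455 0.5907447290512179 ymean -0.009753638522703074 slope [-0.0298  0.0039] zmax 0.06022959708570082
spoon x 0.3807522084076455 0.5893848164914889 ymean -0.0841460352129893 slope [-0.0343 -0.0685] zmax 0.059705853935291264
mug [ 0.3808 -0.0008  0.02  ] [0.7574 0.377  1.1715]
mal [ 0.3808 -0.3979  0.0201] [ 0.7357 -0.0008  1.1715]
[[131, 78, 36], [112, 63, 32], [197, 192, 165], [71, 33, 10], [208, 152, 85], [177, 130, 72], [62, 36, 18], [114, 66, 34], [117, 67, 34], [117, 66, 32], [138, 110, 84], [100, 64, 43], [177, 130, 74], [208, 153, 84], [104, 74, 42], [110, 61, 30], [115, 66, 34], [113, 64, 32], [110, 53, 19], [154, 127, 100], [81, 46, 23], [197, 145, 83], [185, 137, 77], [53, 29, 15], [115, 66, 35], [114, 65, 33], [194, 119, 54]]
```

View pics/c1.png

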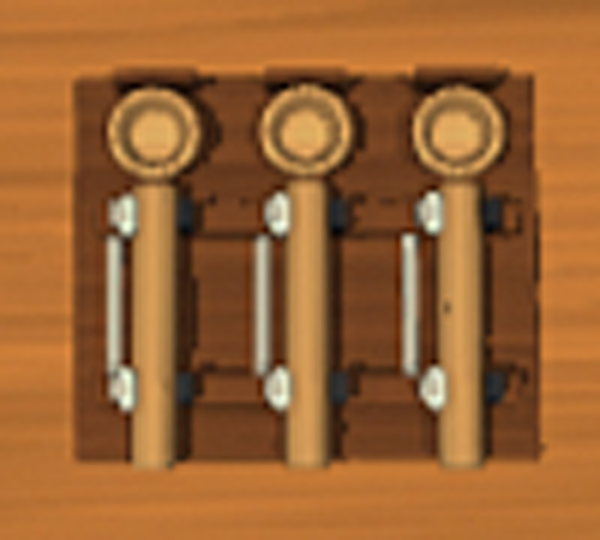

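The crop shows three clipped spoons. Each has a guide on its right (-y) side, white rollers on its left, and a silver link rod between the rollers beyond the handle at crop x≈115/262/410. I'll check the rod height and the axis lines.

```bash
python3 - <<'E'
from h import *
np.set_printoptions(precision=4,suppress=True)
d=dict(np.load('/tmp/top0.npz')); P=cloud(d); z=P[...,2]; f=d['frame'].astype(int)
print('profiles row 216 (y,z):');print([(round(P[216,u,1],3),round(z[216,u],3)) for u in range(224,300,1)])
for name in('top','scene'):
  d=dict(np.load(f'/tmp/{name}0.npz')); P=cloud(d); z=P[...,2]
  ok=d['z_map']>0
  T=ok&(z>.050)&(z<.065)&(P[...,0]>.36)&(P[...,0]<.62)&(abs(P[...,1])<.13)
  hsv=cv2.cvtColor(d['frame'],cv2.COLOR_RGB2HSV); T&=(hsv[...,1]>90)&(hsv[...,2]>120)
  for y0 in(.065,-.01,-.085):
    q=P[T&(abs(P[...,1]-y0)<.03)]
    hd=q[(q[:,0]<.5)&(q[:,2]>.0545)&(q[:,2]<.06)]; bo=q[(q[:,0]>.53)]
    (cx,cy),r=cv2.minEnclosingCircle((bo[:,:2]*1000).astype(np.float32))
    print(name,'n',len(hd),'x',q[:,0].min(),q[:,0].max(),'ymid',hd[:,1].mean(),'at x',hd[:,0].mean(),'bowl',cx,cy,r,'yaw',np.degrees(np.arctan2(cy/1000-hd[:,1].mean(),cx/1000-hd[:,0].mean())))
d=dict(np.load('/tmp/top0.npz')); P=cloud(d); z=P[...,2];ok=d['z_map']>0
for n,x,y in(('mug',.70,.32),('mal',.68,-.34)):
    q=P[ok&(z>.03)&(abs(P[...,0]-x)<.1)&(abs(P[...,1]-y)<.1)];print(n,q.min(0),q.max(0))
b=ok&(z>.025)&(z<.04)&(abs(P[...,0]-.69)<.07)&(abs(P[...,1]+.106)<.07)
print('release',rect(P,b)[0])
E
```

```text
profiles row 216 (y,z):
[(np.float64(0.101), np.float64(0.01)), (np.float64(0.098), np.float64(0.011)), (np.float64(0.094), np.float64(0.011)), (np.float64(0.091), np.float64(0.012)), (np.float64(0.088), np.float64(0.016)), (np.float64(0.085), np.float64(0.016)), (np.float64(0.083), np.float64(0.008)), (np.float64(0.079), np.float64(0.009)), (np.float64(0.073), np.float64(0.056)), (np.float64(0.07), np.float64(0.054)), (np.float64(0.067), np.float64(0.06)), (np.float64(0.064), np.float64(0.058)), (np.float64(0.062), np.float64(0.053)), (np.float64(0.059), np.float64(0.053)), (np.float64(0.056), np.float64(0.057)), (np.float64(0.055), np.float64(0.014)), (np.float64(0.052), np.float64(0.009)), (np.float64(0.049), np.float64(0.011)), (np.float64(0.046), np.float64(0.012)), (np.float64(0.043), np.float64(0.009)), (np.float64(0.04), np.float64(0.01)), (np.float64(0.037), np.float64(0.01)), (np.float64(0.034), np.float64(0.011)), (np.float64(0.03), np.float64(0.013)), (np.float64(0.028), np.float64(0.007)), (np.float64(0.024), np.float64(0.018)), (np.float64(0.021), np.float64(0.011)), (n
[... 2606 characters left out ...]
0533 at x 0.4503189520209327 bowl 555.8262939453125 61.958946228027344 26.617347717285156 yaw -2.1465147183760713
scene n 110 x 0.3961177334566226 0.5809325760006943 ymid -0.008967442219799717 at x 0.45150339672600504 bowl 555.0075073242188 -13.184979438781738 26.06011390686035 yaw -2.333370856138084
scene n 106 x 0.3933418561894263 0.5875280913884986 ymid -0.08387262206801753 at x 0.45042397733602907 bowl 559.08544921875 -92.6973876953125 32.32025146484375 yaw -4.642994123858848
mug [0.6765 0.2685 0.0301] [0.7574 0.377  0.1005]
mal [ 0.5807 -0.3979  0.0301] [ 0.7357 -0.2401  0.2222]
release ((699.4741821289062, -106.67516326904297), (83.83992004394531, 85.42064666748047), 84.01678466796875)
```

step_arm:
  series:
    - [[0.02,0.03,0],-2]
    - [[0.05,0.07,0],-5]
    - [[0.08,0.11,0],-8]
    - [[0.11,0.155,0],-11]
    - [[0.135,0.2,0],-14]
    - [[0.16,0.24,0],-18]
    - [[0.185,0.28,0],-18]
    - [[0.21,0.315,0],-18]
    - [[0.235,0.35,0],-18]
    - [[0.26,0.385,0],-18]
    - [[0.285,0.42,-0.02],-18]
    - [[0.3,0.445,-0.04],-18]
  claw: 0.05

```text
time_s: 1.1
ee_pos: [0.433, -0.1444, 0.2088]
eef_rot: [180.0, -0.1, -2.1]
wrist_force: [1.4, -0.5, -0.2]
opening: 0.0502
```

step_arm:
  series:
    - [[-0.01,0.035,0.02],0]
    - [[-0.02,0.07,0.04],0]
    - [[-0.027,0.098,0.07],0]
    - [[-0.027,0.098,0.1],0]
    - [[-0.027,0.098,0.1],0]
    - [[-0.027,0.098,0.1],0]
    - [[-0.027,0.098,0.1],0]
    - [[-0.027,0.098,0.1],0]

```text
time_s: 1.77
ee_pos: [0.4043, -0.0486, 0.3076]
eef_rot: [-180.0, 0.1, -2.2]
wrist_force: [-0.2, 0.4, -0.4]
opening: 0.0497
```

```bash
cat >> h.py <<'E'
from scipy.spatial.transform import Rotation as Ro
def wrist():
    s=bot.observe(); d=bot.grab_frame('wrist')
    T=np.eye(4); T[:3,:3]=Ro.from_euler('xyz',s['eef_rot'],degrees=True).as_matrix(); T[:3,3]=s['ee_pos']
    d['world_to_cam']=np.linalg.inv(T@d['mount']); return s,d
E
python3 - <<'E'
from h import *
s,d=wrist(); print(s['ee_pos'],s['eef_rot']); print(d['mount']); save(d,'w1.png'); np.savez('/tmp/w1',**d)
E
```

```text
[ 0.40428677 -0.04859996  0.30759904] [-1.79997323e+02  8.17284030e-02 -2.17733681e+00]
[[ 3.81586121e-04  9.56458566e-01  2.91867891e-01  7.45410464e-02]
 [ 9.99999376e-01 -5.84347969e-05 -1.11590014e-03  2.19392698e-04]
 [-1.05025701e-03  2.91868134e-01 -9.56457991e-01 -1.41531929e-01]
 [ 0.00000000e+00  0.00000000e+00  0.00000000e+00  1.00000000e+00]]
```

View pics/w1.png

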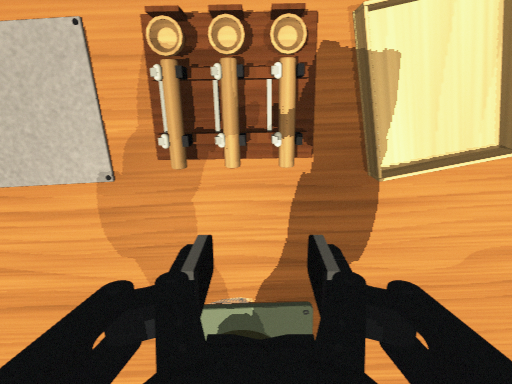

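The wrist view shows the rack with all three spoons (handles at x≈172, 231, 288) and bowls up. I'll measure them here.

```bash
cat >> h.py <<'E'
def spoons(d,y0s,zl,zh,x0=.36,x1=.62,w=.03):
    """handle line fit from top-of-handle points + end extents"""
    P=cloud(d); ok=d['z_map']>0; hsv=cv2.cvtColor(d['frame'],cv2.COLOR_RGB2HSV)
    T=ok&(P[...,2]>zl)&(P[...,2]<zh)&(P[...,0]>x0)&(P[...,0]<x1)&(hsv[...,1]>70)&(hsv[...,2]>60)
    for y0 in y0s:
        q=P[T&(abs(P[...,1]-y0)<w)]
        hd=q[q[:,0]<x0+.6*(q[:,0].max()-q[:,0].min())+q[:,0].min()-x0]
        vx,vy,a,b=cv2.fitLine((hd[:,:2]).astype(np.float32),cv2.DIST_HUBER,0,1e-4,1e-4).ravel()
        lo,hi=np.percentile(q[:,0],[.5,99.5]); xo=(lo+hi)/2-.0115
        print('n',len(q),'x',lo.round(4),hi.round(4),'origin',xo.round(4),(b+(xo-a)*vy/vx).round(4),'yaw',np.degrees(np.arctan(vy/vx)).round(2),'ztop',np.percentile(hd[:,2],90).round(4))
E
python3 - <<'E'
from h import *
for n in('w1','top0'):
    d=dict(np.load(f'/tmp/{n}.npz')); spoons(d,(.065,-.01,-.085),.05,.062)
E
```

```text
n 2365 x 0.3978 0.5924 origin 0.4836 0.0621 yaw -1.47 ztop 0.056
n 2374 x 0.3969 0.5908 origin 0.4823 -0.0121 yaw -1.36 ztop 0.0561
n 2350 x 0.3944 0.5894 origin 0.4804 -0.0863 yaw -1.49 ztop 0.0562
n 440 x 0.3978 0.5925 origin 0.4836 0.064 yaw -0.82 ztop 0.0592
n 431 x 0.396 0.5904 origin 0.4817 -0.0096 yaw -0.41 ztop 0.0593
n 438 x 0.3942 0.5886 origin 0.4799 -0.0851 yaw -1.29 ztop 0.0591
```

step_arm:
  series:
    - [[0.02,-0.01,-0.03],0.7]
    - [[0.04,-0.02,-0.06],0.7]
    - [[0.06,-0.03,-0.09],0.7]
    - [[0.073,-0.0375,-0.12],0.7]
    - [[0.073,-0.0375,-0.16],0.7]
    - [[0.073,-0.0375,-0.19],0.7]
    - [[0.073,-0.0375,-0.21],0.7]
    - [[0.073,-0.0375,-0.21],0.7]
    - [[0.073,-0.0375,-0.21],0.7]
    - [[0.073,-0.0375,-0.21],0.7]

```text
time_s: 2.65
ee_pos: [0.4778, -0.0861, 0.0993]
eef_rot: [180.0, -0.0, -1.5]
wrist_force: [1.6, 0.5, 0.8]
opening: 0.0497
```

step_arm:
  series:
    - [[0,0,-0.02],0]
    - [[0,0,-0.04],0]
    - [[0,0,-0.055],0]
    - [[0,0,-0.062],0]
    - [[0,0,-0.062],0]
    - [[0,0,-0.062],0]
    - [[0,0,-0.062],0]

```text
time_s: 3.23
ee_pos: [0.4781, -0.0859, 0.0376]
eef_rot: [180.0, -0.1, -1.4]
wrist_force: [-0.8, -0.1, 0.0]
opening: 0.0502
```

step_arm:
  series:
    - [[0,0,0],0]
    - [[0,0,0],0]
    - [[0,0,0],0]
    - [[0,0,0],0]
    - [[0,0,0],0]
    - [[0,0,0],0]
    - [[0,0,0],0]
    - [[0,0,0],0]
  claw: 0.01

```text
time_s: 3.9
ee_pos: [0.4779, -0.0859, 0.0371]
eef_rot: [180.0, -0.1, -1.4]
wrist_force: [-0.9, 0.7, 12.6]
opening: 0.02
```

step_arm:
  series:
    - [[0,0,0.003],0]
    - [[0,0,0.006],0]
    - [[0,0,0.009],0]
    - [[0,0,0.012],0]
    - [[0,0,0.015],0]
    - [[0,0,0.02],0]
    - [[0,0,0.03],0]
    - [[0,0,0.04],0]
    - [[0,0,0.05],0]
    - [[0,0,0.06],0]
    - [[0,0,0.06],0]
    - [[0,0,0.06],0]

```text
time_s: 4.9
ee_pos: [0.4779, -0.0857, 0.0969]
eef_rot: [-180.0, -0.1, -1.4]
wrist_force: [-0.9, 0.8, -0.1]
opening: 0.0191
```

```bash
python3 - <<'E'
from h import *
s,d=wrist(); print(s['ee_pos'],s['eef_rot'],s['wrist_force'],s['torque'],s['opening']); save(d,'w2.png'); np.savez('/tmp/w2',**d)
E
```

```text
[ 0.4778662  -0.08565135  0.09692328] [-1.79991017e+02 -6.78873914e-02 -1.41944895e+00] [-0.92952954  0.81339846 -0.14374228] [-0.00413672 -0.02228801  0.04349015] 0.019144752607966734
```

View pics/w2.png

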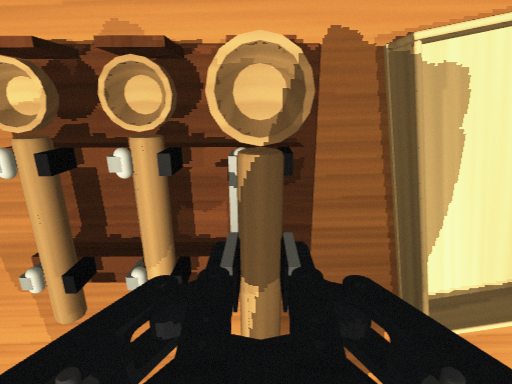

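The spoon is out and held, with the bowl ahead at (260,88). I'll check how it sits in the fingers (height, pitch).

```bash
cat >> h.py <<'E'
def held(d,s):
    """held spoon in tool-aligned frame: x along yaw, z relative to TCP; handle-top ridge and bowl rim"""
    P=cloud(d)-s['ee_pos']; a=np.radians(s['eef_rot'][2]); 
    X=P[...,0]*np.cos(a)+P[...,1]*np.sin(a); Y=-P[...,0]*np.sin(a)+P[...,1]*np.cos(a); Z=P[...,2]
    ok=(d['z_map']>0)&(abs(Y)<.03)&(X>.015)&(X<.13)&(Z>-.02)&(Z<.05)
    h=ok&(X<.05)&(abs(Y)<.012); 
    for a0 in(.02,.03,.04,.05):
        m=ok&(abs(X-a0)<.005)&(abs(Y)<.014); 
        if m.sum(): print('x',a0,'top z-TCP',np.percentile(Z[m],95).round(4),'ymid',((Y[m].min()+Y[m].max())/2).round(4))
    b=ok&(X>.06); print('bowl rim z',np.percentile(Z[b],90).round(4),'tip x',np.percentile(X[b],99.5).round(4),'ymid',((np.percentile(Y[b],1)+np.percentile(Y[b],99))/2).round(4))
E
python3 - <<'E'
from h import *
d=dict(np.load('/tmp/w2.npz')); s=bot.observe(); held(d,s)
E
```

```text
x 0.02 top z-TCP 0.0192 ymid -0.0001
x 0.03 top z-TCP 0.0192 ymid -0.0002
x 0.04 top z-TCP 0.0193 ymid 0.0001
x 0.05 top z-TCP 0.019 ymid -0.0001
bowl rim z 0.0183 tip x 0.1003 ymid -0.0
```

step_arm:
  series:
    - [[0,0.01,0.015],0.5]
    - [[0,0.03,0.03],1]
    - [[-0.005,0.06,0.03],1.5]
    - [[-0.005,0.095,0.03],2]
    - [[-0.005,0.13,0.03],2.4]
    - [[-0.005,0.165,0.03],2.4]
    - [[-0.005,0.2,0.03],2.4]
    - [[-0.005,0.235,0.02],2.4]
    - [[-0.005,0.27,0.01],2.4]
    - [[-0.005,0.3,0],2.4]
    - [[-0.005,0.315,-0.015],2.4]
    - [[-0.005,0.32,-0.03],2.4]

```text
time_s: 5.95
ee_pos: [0.4717, 0.2374, 0.065]
eef_rot: [-179.9, 0.0, 1.2]
wrist_force: [0.6, 0.8, -0.6]
opening: 0.0197
```

step_arm:
  series:
    - [[0,0,-0.01],0]
    - [[0,0,-0.015],0]
    - [[0,0,-0.015],0]
    - [[0,0,-0.015],0]
    - [[0,0,-0.015],0]

```text
time_s: 6.37
ee_pos: [0.473, 0.2336, 0.052]
eef_rot: [-180.0, -0.0, 0.9]
wrist_force: [-0.7, 0.2, -0.5]
opening: 0.0197
```

```bash
python3 - <<'E'
from h import *
s,d=wrist(); print(s['ee_pos'],s['eef_rot'],s['wrist_force'],s['opening']); held(d,s)
E
```

```text
[0.47299093 0.23363085 0.05200177] [-1.79982162e+02 -3.92869579e-02  9.00158339e-01] [-0.70490361  0.15680066 -0.53614078] 0.019726212547487958
x 0.02 top z-TCP 0.0187 ymid -0.0001
x 0.03 top z-TCP 0.0187 ymid -0.0002
x 0.04 top z-TCP 0.0187 ymid 0.0
x 0.05 top z-TCP 0.0187 ymid -0.0002
bowl rim z 0.0177 tip x 0.1001 ymid -0.0
```

step_arm:
  series:
    - [[0,0,-0.015],0]
    - [[0,0,-0.03],0]
    - [[0,0,-0.038],0]
    - [[0,0,-0.042],0]
    - [[0,0,-0.042],0]
    - [[0,0,-0.042],0]
    - [[0,0,-0.042],0]

```text
time_s: 7.0
ee_pos: [0.4729, 0.2342, 0.01]
eef_rot: [-180.0, -0.0, 1.0]
wrist_force: [0.6, -0.2, 0.1]
opening: 0.0197
```

step_arm:
  series:
    - [[0,0,0],0]
    - [[0,0,0],0]
    - [[0,0,0],0]
    - [[0,0,0],0]
    - [[0,0,0],0]
    - [[0,0,0.005],0]
    - [[0,0,0.02],0]
    - [[0,0,0.04],0]
    - [[0,0,0.06],0]
    - [[0,0,0.08],0]
    - [[0,0,0.09],0]
    - [[0,0,0.09],0]
  claw: 0.04

```text
time_s: 8.0
ee_pos: [0.4732, 0.2346, 0.1012]
eef_rot: [-179.9, -0.1, 1.0]
wrist_force: [0.4, 0.2, 0.2]
opening: 0.04
```

step_arm:
  series:
    - [[0,-0.03,0.01],-1]
    - [[0.005,-0.07,0.01],-2]
    - [[0.006,-0.11,0.01],-2.5]
    - [[0.006,-0.15,0.01],-2.5]
    - [[0.006,-0.185,0.01],-2.5]
    - [[0.006,-0.22,0.01],-2.5]
    - [[0.006,-0.2455,0.01],-2.5]
    - [[0.006,-0.2455,0],-2.5]
    - [[0.006,-0.2455,0],-2.5]
    - [[0.006,-0.2455,0],-2.5]
    - [[0.006,-0.2455,0],-2.5]

```text
time_s: 8.92
ee_pos: [0.4785, -0.0104, 0.0992]
eef_rot: [-180.0, 0.0, -1.5]
wrist_force: [-0.3, -0.3, -0.3]
opening: 0.0398
```

```bash
python3 - <<'E'
from h import *
s,d=wrist(); print(s['ee_pos'],s['eef_rot'],s['opening'])
P=cloud(d); hsv=cv2.cvtColor(d['frame'],cv2.COLOR_RGB2HSV)
for y0 in (-.011,.063):
  m=(d['z_map']>0)&(P[...,2]>.046)&(P[...,2]<.06)&(P[...,0]>.50)&(P[...,0]<.53)&(abs(P[...,1]-y0)<.016)&(hsv[...,1]>70)
  q=P[m]; print(len(q),q[:,0].mean(),(q[:,1].min()+q[:,1].max())/2,q[:,1].mean(),q[:,2].max())
E
```

```text
[ 0.47845458 -0.01040373  0.0992044 ] [-1.79971795e+02  3.38540843e-02 -1.46970578e+00] 0.03975994679230982
1349 0.5152193990784415 -0.011745958927127282 -0.01333712601400269 0.059992532760012346
1323 0.5150427321309601 0.06318957536240649 0.06096251627262859 0.0599537014552414
```

step_arm:
  series:
    - [[0,-0.0005,-0.02],0]
    - [[0,-0.0005,-0.04],0]
    - [[0,-0.0005,-0.055],0]
    - [[0,-0.0005,-0.062],0]
    - [[0,-0.0005,-0.062],0]
    - [[0,-0.0005,-0.062],0]
    - [[0,-0.0005,-0.062],0]

```text
time_s: 9.55
ee_pos: [0.4789, -0.0116, 0.0382]
eef_rot: [-180.0, -0.1, -1.5]
wrist_force: [0.6, -0.2, -0.2]
opening: 0.04
```

step_arm:
  series:
    - [[0,0,0],0]
    - [[0,0,0],0]
    - [[0,0,0],0]
    - [[0,0,0],0]
    - [[0,0,0],0]
    - [[0,0,0],0]
    - [[0,0,0],0]
    - [[0,0,0],0]
  claw: 0.01

```text
time_s: 10.22
ee_pos: [0.479, -0.0118, 0.0382]
eef_rot: [-180.0, -0.1, -1.5]
wrist_force: [-2.1, 0.9, 12.5]
opening: 0.0198
```

step_arm:
  series:
    - [[0,0,0.003],0]
    - [[0,0,0.006],0]
    - [[0,0,0.009],0]
    - [[0,0,0.012],0]
    - [[0,0,0.015],0]
    - [[0,0,0.02],0]
    - [[0,0,0.03],0]
    - [[0,0,0.04],0]
    - [[0,0,0.05],0]
    - [[0,0,0.06],0]
    - [[0,0,0.06],0]
    - [[0,0,0.06],0]

```text
time_s: 11.22
ee_pos: [0.4789, -0.0117, 0.098]
eef_rot: [-180.0, -0.1, -1.5]
wrist_force: [1.0, 1.0, -0.6]
opening: 0.0194
```

```bash
python3 - <<'E'
from h import *
s,d=wrist(); print(s['ee_pos'],s['eef_rot'],s['opening']); held(d,s)
E
```

```text
[ 0.47889253 -0.01165471  0.09800039] [-1.79979654e+02 -7.83772802e-02 -1.53047657e+00] 0.019385713993300892
x 0.02 top z-TCP 0.0177 ymid 0.0001
x 0.03 top z-TCP 0.0177 ymid -0.0001
x 0.04 top z-TCP 0.0176 ymid 0.0001
x 0.05 top z-TCP 0.0176 ymid 0.0001
bowl rim z 0.0167 tip x 0.1015 ymid 0.0001
```

step_arm:
  series:
    - [[0,0.01,0.01],0.5]
    - [[0,0.03,0.02],1]
    - [[-0.005,0.06,0.025],1.5]
    - [[-0.007,0.095,0.025],2]
    - [[-0.007,0.13,0.025],2.5]
    - [[-0.007,0.165,0.025],2.5]
    - [[-0.007,0.2,0.02],2.5]
    - [[-0.007,0.235,0.01],2.5]
    - [[-0.007,0.27,0],2.5]
    - [[-0.007,0.3,-0.01],2.5]
    - [[-0.007,0.3155,-0.03],2.5]
    - [[-0.007,0.3155,-0.045],2.5]

```text
time_s: 12.27
ee_pos: [0.47, 0.3076, 0.0503]
eef_rot: [-179.9, 0.1, 1.2]
wrist_force: [0.3, -0.3, -1.3]
opening: 0.0201
```

step_arm:
  series:
    - [[0,0,0],0]
    - [[0,0,0],0]
    - [[0,0,0],0]
    - [[0,0,0],0]

```text
time_s: 12.6
ee_pos: [0.4721, 0.3032, 0.0533]
eef_rot: [-180.0, -0.1, 0.9]
wrist_force: [-1.1, -0.1, -0.6]
opening: 0.0194
```

```bash
python3 - <<'E'
from h import *
s,d=wrist(); print(s['ee_pos'],s['eef_rot'],s['opening']); held(d,s)
spoons(d,(.234,),.02,.035,w=.025,x0=.4,x1=.62)
E
```

```text
[0.47210904 0.30323287 0.05326306] [-1.79970162e+02 -5.36985779e-02  9.02671625e-01] 0.01944241768909824
x 0.02 top z-TCP 0.0175 ymid 0.0001
x 0.03 top z-TCP 0.0176 ymid -0.0001
x 0.04 top z-TCP 0.0176 ymid 0.0
x 0.05 top z-TCP 0.0177 ymid 0.0001
bowl rim z 0.0167 tip x 0.1014 ymid 0.0001
n 7305 x 0.4379 0.5727 origin 0.4938 0.237 yaw 2.08 ztop 0.0269
```

step_arm:
  series:
    - [[0,0,-0.015],0]
    - [[0,0,-0.03],0]
    - [[0,0,-0.038],0]
    - [[0,0,-0.042],0]
    - [[0,0,-0.042],0]
    - [[0,0,-0.042],0]
    - [[0,0,-0.042],0]

```text
time_s: 13.23
ee_pos: [0.4719, 0.3038, 0.0111]
eef_rot: [-180.0, -0.0, 1.0]
wrist_force: [0.4, 1.1, -0.8]
opening: 0.0196
```

step_arm:
  series:
    - [[0,0,0],0]
    - [[0,0,0],0]
    - [[0,0,0],0]
    - [[0,0,0],0]
    - [[0,0,0],0]
    - [[0,0,0.005],0]
    - [[0,0,0.02],0]
    - [[0,0,0.04],0]
    - [[0,0,0.06],0]
    - [[0,0,0.08],0]
    - [[0,0,0.09],0]
    - [[0,0,0.09],0]
  claw: 0.04

```text
time_s: 14.23
ee_pos: [0.4722, 0.3042, 0.1023]
eef_rot: [-179.9, -0.1, 1.0]
wrist_force: [0.7, 1.0, -0.9]
opening: 0.04
```

step_arm:
  series:
    - [[0,-0.03,0.01],-1]
    - [[0.005,-0.07,0.01],-2]
    - [[0.008,-0.11,0.01],-2.4]
    - [[0.008,-0.15,0.01],-2.4]
    - [[0.008,-0.185,0.01],-2.4]
    - [[0.008,-0.22,0.01],-2.4]
    - [[0.008,-0.24,0.01],-2.4]
    - [[0.008,-0.24,0],-2.4]
    - [[0.008,-0.24,0],-2.4]
    - [[0.008,-0.24,0],-2.4]
    - [[0.008,-0.24,0],-2.4]

```text
time_s: 15.15
ee_pos: [0.4794, 0.0644, 0.1002]
eef_rot: [-180.0, 0.0, -1.4]
wrist_force: [0.1, 0.3, -0.3]
opening: 0.0397
```

```bash
python3 - <<'E'
from h import *
s,d=wrist(); print(s['ee_pos'],s['eef_rot'],s['opening'])
P=cloud(d); hsv=cv2.cvtColor(d['frame'],cv2.COLOR_RGB2HSV)
for y0 in (.063,):
  m=(d['z_map']>0)&(P[...,2]>.046)&(P[...,2]<.06)&(P[...,0]>.50)&(P[...,0]<.53)&(abs(P[...,1]-y0)<.016)&(hsv[...,1]>70)
  q=P[m]; print(len(q),q[:,0].mean(),(q[:,1].min()+q[:,1].max())/2,q[:,1].mean(),q[:,2].max())
E
```

```text
[0.47943824 0.06441551 0.10020194] [-1.79984107e+02  2.85323807e-02 -1.37674330e+00] 0.03973196400681335
1338 0.5151506287622615 0.06295508202891245 0.061675556324873856 0.05959806431452408
```

step_arm:
  series:
    - [[0,0,-0.02],0]
    - [[0,0,-0.04],0]
    - [[0,0,-0.055],0]
    - [[0,0,-0.063],0]
    - [[0,0,-0.063],0]
    - [[0,0,-0.063],0]
    - [[0,0,-0.063],0]

```text
time_s: 15.78
ee_pos: [0.4799, 0.0639, 0.0382]
eef_rot: [-180.0, -0.1, -1.4]
wrist_force: [0.5, -0.1, -0.8]
opening: 0.0399
```

step_arm:
  series:
    - [[0,0,0],0]
    - [[0,0,0],0]
    - [[0,0,0],0]
    - [[0,0,0],0]
    - [[0,0,0],0]
    - [[0,0,0],0]
    - [[0,0,0],0]
    - [[0,0,0],0]
  claw: 0.01

```text
time_s: 16.45
ee_pos: [0.4799, 0.0639, 0.0382]
eef_rot: [-180.0, -0.1, -1.4]
wrist_force: [-1.6, 1.2, 11.8]
opening: 0.0196
```

step_arm:
  series:
    - [[0,0,0.003],0]
    - [[0,0,0.006],0]
    - [[0,0,0.009],0]
    - [[0,0,0.012],0]
    - [[0,0,0.015],0]
    - [[0,0,0.02],0]
    - [[0,0,0.03],0]
    - [[0,0,0.04],0]
    - [[0,0,0.05],0]
    - [[0,0,0.06],0]
    - [[0,0,0.06],0]
    - [[0,0,0.06],0]

```text
time_s: 17.45
ee_pos: [0.4798, 0.064, 0.0979]
eef_rot: [-180.0, -0.1, -1.4]
wrist_force: [0.2, -0.1, -1.5]
opening: 0.0197
```

```bash
python3 - <<'E'
from h import *
s,d=wrist(); print(s['ee_pos'],s['eef_rot'],s['opening']); held(d,s)
E
```

```text
[0.47984533 0.06403324 0.09794766] [-1.79961444e+02 -7.20445494e-02 -1.41865743e+00] 0.019662337095106834
x 0.02 top z-TCP 0.0175 ymid 0.0
x 0.03 top z-TCP 0.0176 ymid -0.0002
x 0.04 top z-TCP 0.0176 ymid 0.0
x 0.05 top z-TCP 0.0175 ymid -0.0001
bowl rim z 0.0167 tip x 0.1015 ymid -0.0001
```

step_arm:
  series:
    - [[0,0.01,0.01],0.5]
    - [[0,0.03,0.02],1]
    - [[-0.005,0.06,0.025],1.5]
    - [[-0.009,0.095,0.025],2]
    - [[-0.009,0.13,0.025],2.5]
    - [[-0.009,0.165,0.025],2.5]
    - [[-0.009,0.2,0.02],2.5]
    - [[-0.009,0.235,0.01],2.5]
    - [[-0.009,0.265,0],2.5]
    - [[-0.009,0.295,-0.01],2.5]
    - [[-0.009,0.31,-0.03],2.5]
    - [[-0.009,0.31,-0.045],2.5]

```text
time_s: 18.5
ee_pos: [0.4688, 0.3774, 0.0501]
eef_rot: [-179.9, 0.1, 1.3]
wrist_force: [-0.2, -0.5, -2.3]
opening: 0.0199
```

step_arm:
  series:
    - [[0,0,0],0]
    - [[0,0,0],0]
    - [[0,0,0],0]
    - [[0,0,0],0]

```text
time_s: 18.83
ee_pos: [0.4711, 0.3734, 0.0534]
eef_rot: [-180.0, -0.1, 1.0]
wrist_force: [0.3, 0.2, -0.7]
opening: 0.0203
```

```bash
python3 - <<'E'
from h import *
s,d=wrist(); print(s['ee_pos'],s['eef_rot'],s['opening']); held(d,s)
spoons(d,(.304,),.02,.035,w=.025,x0=.4,x1=.62)
E
```

```text
[0.47114704 0.37338909 0.0533783 ] [-1.79955390e+02 -5.80897743e-02  1.01143289e+00] 0.02026899667976031
x 0.02 top z-TCP 0.0176 ymid -0.0001
x 0.03 top z-TCP 0.0176 ymid -0.0002
x 0.04 top z-TCP 0.0177 ymid -0.0002
x 0.05 top z-TCP 0.0176 ymid -0.0001
bowl rim z 0.0166 tip x 0.1015 ymid -0.0001
n 7422 x 0.4369 0.573 origin 0.4934 0.3061 yaw 1.77 ztop 0.0269
```

step_arm:
  series:
    - [[0,0,-0.015],0]
    - [[0,0,-0.03],0]
    - [[0,0,-0.038],0]
    - [[0,0,-0.042],0]
    - [[0,0,-0.042],0]
    - [[0,0,-0.042],0]
    - [[0,0,-0.042],0]

```text
time_s: 19.47
ee_pos: [0.4709, 0.3738, 0.0111]
eef_rot: [-180.0, -0.0, 1.1]
wrist_force: [-0.5, 0.2, -1.4]
opening: 0.0192
```

step_arm:
  series:
    - [[0,0,0],0]
    - [[0,0,0],0]
    - [[0,0,0],0]
    - [[0,0,0],0]
    - [[0,0,0],0]
    - [[0,0,0.005],0]
    - [[0,0,0.02],0]
    - [[0,0,0.04],0]
    - [[0,0,0.06],0]
    - [[0,0,0.08],0]
    - [[0,0,0.1],0]
    - [[0,0,0.1],0]
  claw: 0.04

```text
time_s: 20.47
ee_pos: [0.4717, 0.3744, 0.1142]
eef_rot: [-179.8, -0.2, 1.1]
wrist_force: [0.7, 0.4, 0.5]
opening: 0.0398
```

step_arm:
  series:
    - [[0,-0.04,0.01],0]
    - [[0,-0.08,0.02],0]
    - [[0,-0.12,0.02],0]
    - [[0.01,-0.16,0.02],0]
    - [[0.03,-0.195,0.02],0]
    - [[0.05,-0.23,0.02],0]
    - [[0.07,-0.265,0.02],0]
    - [[0.09,-0.3,0.02],0]
    - [[0.11,-0.335,0.02],0]
    - [[0.13,-0.37,0.02],0]
    - [[0.15,-0.4,0.02],0]
    - [[0.15,-0.4,0.02],0]
  claw: 0.0

```text
time_s: 21.47
ee_pos: [0.6225, -0.034, 0.1302]
eef_rot: [179.8, -0.1, 0.7]
wrist_force: [-0.9, -0.9, -0.2]
opening: -0.0002
```

```bash
python3 - <<'E'
from h import *
print(bot.observe()['ee_pos'])
d=grab('top'); save(d,'top1.png'); np.savez('/tmp/top1',**d); spoons(d,(.234,.304,.374),.018,.035)
P=cloud(d);z=P[...,2]
c=rect(P,(d['z_map']>0)&(z>0.035)&(z<.06)&(abs(P[...,0]-.495)<.16)&(abs(P[...,1]+.296)<.16)); print('crate rim',c[0])
s,d=wrist(); P=cloud(d); z=P[...,2]; save(d,'w3.png')
m=(d['z_map']>0)&(z>.046)&(z<.058)&(abs(P[...,0]-.699)<.04)&(abs(P[...,1]+.106)<.04)
print('key',m.sum(),rect(P,m)[0],np.median(z[m]) if m.any() else 0)
E
```

```text
[ 0.62247916 -0.03404844  0.13024076]
n 292 x 0.3878 0.5713 origin 0.4681 0.239 yaw 2.2 ztop 0.0303
n 450 x 0.3893 0.5728 origin 0.4696 0.3033 yaw 1.87 ztop 0.0298
n 438 x 0.3881 0.572 origin 0.4685 0.3726 yaw 1.53 ztop 0.0305
crate rim ((494.8665771484375, -295.3451232910156), (229.94580078125, 201.05845642089844), 9.314837455749512)
key 2470 ((698.29833984375, -107.88288879394531), (38.763763427734375, 38.684791564941406), 50.4507942199707) 0.05088441099885366
```

View pics/top1.png

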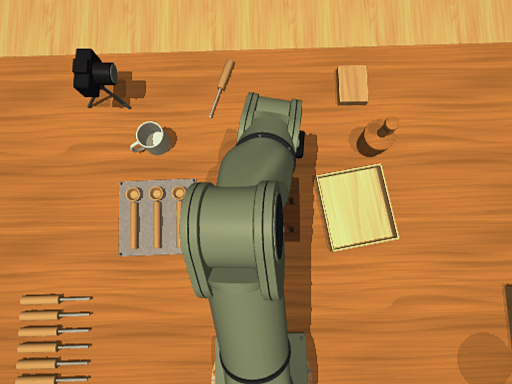

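The top view shows the three spoons side by side on the board, at x≈134, 157 and 180. Mug, mallet and crate are unmoved. Next is the key.

step_arm:
  series:
    - [[0.02,-0.02,0],0]
    - [[0.04,-0.045,0],0]
    - [[0.06,-0.065,-0.01],0]
    - [[0.077,-0.081,-0.03],0]
    - [[0.077,-0.081,-0.05],0]
    - [[0.077,-0.081,-0.065],0]
    - [[0.077,-0.081,-0.065],0]
    - [[0.077,-0.081,-0.065],0]
    - [[0.077,-0.081,-0.065],0]
    - [[0.077,-0.081,-0.065],0]

```text
time_s: 22.4
ee_pos: [0.6981, -0.1068, 0.0669]
eef_rot: [180.0, -0.1, 1.1]
wrist_force: [0.4, -0.1, 0.6]
opening: 0.0001
```

step_arm:
  series:
    - [[0,0,-0.005],0]
    - [[0,0,-0.01],0]
    - [[0,0,-0.014],0]
    - [[0,0,-0.017],0]
    - [[0,0,-0.0185],0]
    - [[0,0,-0.0195],0]
    - [[0,0,-0.0195],0]
    - [[0,0,-0.0195],0]

```text
time_s: 23.07
ee_pos: [0.6977, -0.1073, 0.0462]
eef_rot: [-180.0, -0.0, 1.1]
wrist_force: [-2.0, 0.5, 4.6]
opening: -0.0001
```

step_arm:
  series:
    - [[0,0,-0.0003],0]
    - [[0,0,-0.0003],0]
    - [[0,0,-0.0003],0]
    - [[0,0,-0.0003],0]
    - [[0,0,-0.0003],0]
    - [[0,0,-0.0003],0]
    - [[0,0,-0.0003],0]
    - [[0,0,-0.0003],0]
    - [[0,0,-0.0003],0]
    - [[0,0,-0.0003],0]
    - [[0,0,-0.0003],0]
    - [[0,0,-0.0003],0]

```text
time_s: 24.07
ee_pos: [0.6977, -0.1073, 0.046]
eef_rot: [-180.0, -0.0, 1.1]
wrist_force: [-1.3, 0.8, 6.8]
opening: -0.0001
```

step_arm:
  series:
    - [[0,0,-0.002],0]
    - [[0,0,-0.004],0]
    - [[0,0,-0.006],0]
    - [[0,0,-0.007],0]
    - [[0,0,-0.007],0]
    - [[0,0,-0.007],0]

```text
time_s: 24.57
ee_pos: [0.698, -0.1074, 0.0399]
eef_rot: [-180.0, -0.1, 1.1]
wrist_force: [-5.0, 1.4, 17.8]
opening: -0.0001
```

step_arm:
  series:
    - [[0,0,0],0]
    - [[0,0,0],0]
    - [[0,0,0],0]
    - [[0,0,0.005],0]
    - [[0,0,0.015],0]
    - [[0,0,0.035],0]
    - [[0,0,0.07],0]
    - [[0,0,0.1],0]
    - [[-0.02,0.01,0.12],0]
    - [[-0.04,0.02,0.12],0]
    - [[-0.07,0.03,0.12],0]
    - [[-0.1,0.04,0.12],0]

```text
time_s: 25.57
ee_pos: [0.5961, -0.067, 0.1589]
eef_rot: [180.0, -0.0, 1.1]
wrist_force: [1.2, 0.2, 0.2]
opening: -0.0002
```

step_arm:
  series:
    - [[-0.02,0,0],0]
    - [[-0.06,0,0],0]
    - [[-0.1,-0.02,0],0]
    - [[-0.12,-0.05,0],0]
    - [[-0.12,-0.08,0],0]
    - [[-0.12,-0.08,0],0]
    - [[-0.12,-0.08,0],0]
  claw: 0.045

```text
time_s: 26.15
ee_pos: [0.4774, -0.1489, 0.1589]
eef_rot: [180.0, -0.0, 0.9]
wrist_force: [0.4, 0.4, -0.2]
opening: 0.045
```

```bash
python3 - <<'E'
from h import *
print(bot.observe()['ee_pos'])
for n in('top','scene'):
  d=grab(n); save(d,n+'2.png'); np.savez(f'/tmp/{n}2',**d); spoons(d,(.234,.304,.374),.018,.035)
  P=cloud(d);z=P[...,2]
  m=(d['z_map']>0)&(z>.044)&(z<.06)&(abs(P[...,0]-.699)<.035)&(abs(P[...,1]+.107)<.035); print('key',m.sum(),np.median(z[m]))
  c=rect(P,(d['z_map']>0)&(z>0.035)&(z<.06)&(abs(P[...,0]-.495)<.16)&(abs(P[...,1]+.296)<.16)); print('crate rim',c[0])
E
```

```text
[ 0.47736946 -0.14885927  0.15887594]
n 433 x 0.3883 0.5714 origin 0.4683 0.2344 yaw 2.05 ztop 0.03
n 449 x 0.3893 0.5732 origin 0.4697 0.3032 yaw 2.76 ztop 0.0299
n 438 x 0.3881 0.5717 origin 0.4684 0.3731 yaw 1.39 ztop 0.0296
key 135 0.0525975928964697
crate rim ((503.8310546875, -349.11920166015625), (230.73667907714844, 93.9471435546875), 8.62716007232666)
n 489 x 0.3899 0.5742 origin 0.4705 0.237 yaw 0.99 ztop 0.0298
n 534 x 0.3905 0.5739 origin 0.4707 0.3064 yaw 0.8 ztop 0.0299
n 578 x 0.3903 0.5725 origin 0.4699 0.3755 yaw 1.08 ztop 0.0298
key 124 0.05249474196088122
crate rim ((494.234130859375, -296.1508483886719), (231.68357849121094, 205.6195526123047), 9.054632186889648)
```

View pics/scene2.png

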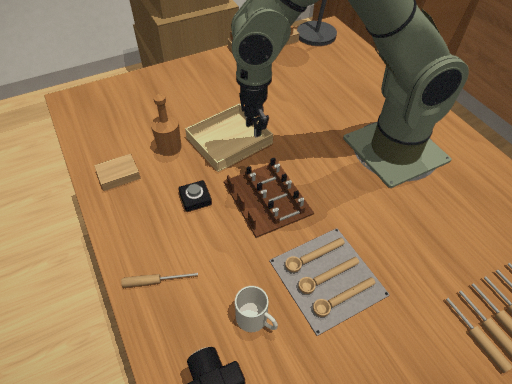

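The scene view shows the rack empty, three spoons flat on the board, and the key up. Now the packing.

step_arm:
  series:
    - [[0,0.04,0],0]
    - [[0,0.08,0],0]
    - [[0,0.12,0],0]
    - [[-0.006,0.16,0],0]
    - [[-0.006,0.2,0],0]
    - [[-0.006,0.24,0],0]
    - [[-0.006,0.28,0],0]
    - [[-0.006,0.32,-0.02],0]
    - [[-0.006,0.36,-0.04],0]
    - [[-0.006,0.383,-0.06],0]
    - [[-0.006,0.383,-0.08],0]
    - [[-0.006,0.383,-0.08],0]

```text
time_s: 27.25
ee_pos: [0.4693, 0.2374, 0.0754]
eef_rot: [179.9, 0.2, 1.3]
wrist_force: [-0.7, -1.2, -0.8]
opening: 0.0447
```

step_arm:
  series:
    - [[0,0,0],0]
    - [[0,0,0],0]
    - [[0,0,0],0]

```text
time_s: 27.5
ee_pos: [0.4722, 0.2352, 0.0799]
eef_rot: [-180.0, -0.1, 1.0]
wrist_force: [0.0, -0.3, -0.2]
opening: 0.0448
```

```bash
cat >> h.py <<'E'
def ahead(y0):
    """lateral offset of the lying spoon ahead of the fingers, tool-aligned"""
    s,d=wrist(); P=cloud(d); hsv=cv2.cvtColor(d['frame'],cv2.COLOR_RGB2HSV)
    print(s['ee_pos'],s['eef_rot'][2],s['opening'])
    m0=(d['z_map']>0)&(P[...,2]>.016)&(P[...,2]<.032)&(abs(P[...,1]-y0)<.03)&(hsv[...,1]>70)&(P[...,0]<.62)
    for a in(.50,.52):
        q=P[m0&(abs(P[...,0]-a)<.006)&(abs(P[...,1]-y0)<.018)]
        if len(q): print('x',a,'ymid',((q[:,1].min()+q[:,1].max())/2).round(4),'w',np.ptp(q[:,1]).round(4),'ztop',q[:,2].max().round(4))
    print('tip x',np.percentile(P[m0][:,0],99.5))
E
python3 -c "
from h import *
ahead(.234)"
```

```text
[0.47218974 0.2352159  0.07988236] 1.001483419432392 0.04484477215968135
x 0.5 ymid 0.2345 w 0.0214 ztop 0.0292
x 0.52 ymid 0.2348 w 0.021 ztop 0.0289
tip x 0.5724541817899493
```

Spoon as expected; descend to 0.010, grip, lift.

step_arm:
  series:
    - [[0,0,-0.02],0]
    - [[0,0,-0.04],0]
    - [[0,0,-0.06],0]
    - [[0,0,-0.069],0]
    - [[0,0,-0.07],0]
    - [[0,0,-0.07],0]
    - [[0,0,-0.07],0]

```text
time_s: 28.13
ee_pos: [0.4721, 0.2358, 0.0097]
eef_rot: [-180.0, -0.1, 1.1]
wrist_force: [0.6, -0.5, 0.5]
opening: 0.0449
```

step_arm:
  series:
    - [[0,0,0],0]
    - [[0,0,0],0]
    - [[0,0,0],0]
    - [[0,0,0],0]
    - [[0,0,0],0]
    - [[0,0,0],0]
    - [[0,0,0],0]
    - [[0,0,0.01],0]
    - [[0,0,0.03],0]
    - [[0,0,0.06],0]
    - [[0,0,0.09],0]
    - [[0,0,0.09],0]
  claw: 0.01

```text
time_s: 29.13
ee_pos: [0.4731, 0.2363, 0.1038]
eef_rot: [-179.8, -0.3, 1.1]
wrist_force: [0.3, 0.9, -0.3]
opening: 0.0197
```

```bash
python3 - <<'E'
from h import *
s,d=wrist(); print(s['ee_pos'],s['eef_rot'],s['opening']); held(d,s)
E
```

```text
[0.47314253 0.23633722 0.10383637] [-179.837322     -0.3212434     1.05134816] 0.01974458793938951
x 0.02 top z-TCP 0.0175 ymid -0.0004
x 0.03 top z-TCP 0.0174 ymid -0.0006
x 0.04 top z-TCP 0.0176 ymid -0.0005
x 0.05 top z-TCP 0.0174 ymid -0.0006
bowl rim z 0.0168 tip x 0.1009 ymid -0.0009
```

step_arm:
  series:
    - [[0,-0.01,0.01],0]
    - [[0,-0.03,0.02],0]
    - [[0,-0.06,0.025],1]
    - [[0,-0.095,0.025],2]
    - [[0,-0.13,0.025],3]
    - [[0,-0.165,0.025],4]
    - [[0,-0.2,0.025],5]
    - [[0,-0.235,0.025],6]
    - [[0,-0.27,0.025],7]
    - [[0.01,-0.305,0.025],8.2]
    - [[0.02,-0.34,0.025],8.2]
    - [[0.0225,-0.375,0.025],8.2]

```text
time_s: 30.18
ee_pos: [0.494, -0.1419, 0.1236]
eef_rot: [180.0, 0.0, 9.2]
wrist_force: [1.1, 0.3, -0.7]
opening: 0.0199
```

step_arm:
  series:
    - [[0,-0.035,0],0]
    - [[0,-0.07,0],0]
    - [[0,-0.1,0],0]
    - [[0,-0.13,0],0]
    - [[0,-0.16,0],0]
    - [[0,-0.185,0],0]
    - [[0,-0.205,-0.01],0]
    - [[0,-0.212,-0.03],0]
    - [[0,-0.212,-0.045],0]
    - [[0,-0.212,-0.045],0]
    - [[0,-0.212,-0.045],0]
    - [[0,-0.212,-0.045],0]

```text
time_s: 31.18
ee_pos: [0.494, -0.3514, 0.0794]
eef_rot: [180.0, -0.0, 9.3]
wrist_force: [0.0, 0.1, -0.4]
opening: 0.0199
```

```bash
python3 - <<'E'
from h import *
s,d=wrist(); print(s['ee_pos'],s['eef_rot'],s['opening']); held(d,s); save(d,'w4.png')
d=grab('scene');P=cloud(d);z=P[...,2]
c=rect(P,(d['z_map']>0)&(z>0.038)&(z<.052)&(abs(P[...,0]-.495)<.17)&(abs(P[...,1]+.296)<.17)); print('crate rim',c[0])
E
```

```text
[ 0.49403438 -0.35141143  0.07944577] [ 1.79988012e+02 -1.21873671e-02  9.27108755e+00] 0.019925496165783926
x 0.02 top z-TCP 0.0174 ymid -0.0003
x 0.03 top z-TCP 0.0173 ymid -0.0004
x 0.04 top z-TCP 0.0173 ymid -0.0004
x 0.05 top z-TCP 0.0172 ymid -0.0005
bowl rim z 0.0163 tip x 0.101 ymid -0.0008
crate rim ((493.8310546875, -295.3898620605469), (233.01390075683594, 203.8077850341797), 9.309327125549316)
```

View pics/w4.png

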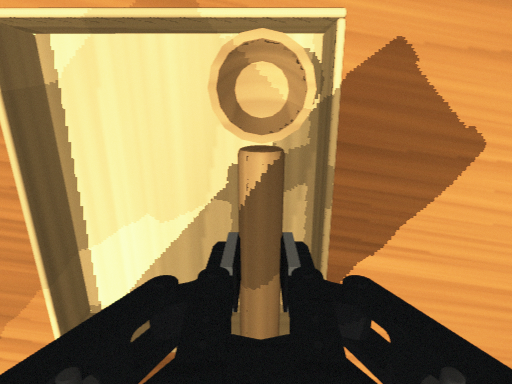

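The wrist view shows the spoon parallel to the right wall with clearance to it. Lowering.

step_arm:
  series:
    - [[0,0,-0.015],0]
    - [[0,0,-0.03],0]
    - [[0,0,-0.045],0]
    - [[0,0,-0.06],0]
    - [[0,0,-0.066],0]
    - [[0,0,-0.069],0]
    - [[0,0,-0.069],0]
    - [[0,0,-0.069],0]
    - [[0,0,-0.069],0]

```text
time_s: 32.03
ee_pos: [0.4945, -0.3516, 0.0105]
eef_rot: [180.0, -0.1, 9.3]
wrist_force: [0.6, 0.0, -0.3]
opening: 0.0193
```

step_arm:
  series:
    - [[0,0,0],0]
    - [[0,0,0],0]
    - [[0,0,0],0]
    - [[0,0,0],0]
    - [[0,0,0],0]
    - [[0,0,0.005],0]
    - [[0,0,0.02],0]
    - [[0,0,0.04],0]
    - [[0,0,0.06],0]
    - [[0,0,0.08],0]
    - [[0,0,0.11],0]
    - [[0,0,0.14],0]
  claw: 0.036

```text
time_s: 33.03
ee_pos: [0.4937, -0.3511, 0.1509]
eef_rot: [-180.0, 0.0, 9.3]
wrist_force: [1.0, 0.3, -0.9]
opening: 0.036
```

step_arm:
  series:
    - [[0,0.04,0],-2]
    - [[0,0.08,0],-4]
    - [[0,0.12,0],-6]
    - [[0,0.16,0],-8.2]
    - [[0,0.2,0],-8.2]
    - [[0,0.24,0],-8.2]
    - [[0,0.28,0],-8.2]
    - [[0,0.32,0],-8.2]
    - [[-0.01,0.36,0],-8.2]
    - [[-0.02,0.4,0],-8.2]
    - [[-0.023,0.44,0],-8.2]
    - [[-0.023,0.48,0],-8.2]
  claw: 0.045

```text
time_s: 34.03
ee_pos: [0.4701, 0.1306, 0.1501]
eef_rot: [-180.0, 0.0, 1.1]
wrist_force: [0.6, -1.0, -0.6]
opening: 0.0448
```

```bash
python3 - <<'E'
from h import *
print(bot.observe()['ee_pos'])
d=grab('scene');P=cloud(d);z=P[...,2];spoons(d,(.304,.374),.018,.035)
c=rect(P,(d['z_map']>0)&(z>0.038)&(z<.052)&(abs(P[...,0]-.495)<.17)&(abs(P[...,1]+.296)<.17)); print('crate rim',c[0])
spoons(d,(-.35,),.018,.033,w=.03,x0=.38,x1=.61)
E
```

```text
[0.4700717  0.13059759 0.15007611]
n 530 x 0.3905 0.5735 origin 0.4705 0.3059 yaw 0.76 ztop 0.0294
n 585 x 0.3897 0.573 origin 0.4698 0.3756 yaw 1.17 ztop 0.03
crate rim ((493.3183288574219, -295.73956298828125), (233.26043701171875, 205.96826171875), 8.95799446105957)
n 276 x 0.386 0.6065 origin 0.4847 -0.3703 yaw 1.86 ztop 0.0293
```

step_arm:
  series:
    - [[0,0.035,0],0]
    - [[0,0.07,0],0]
    - [[0,0.105,0],0]
    - [[0.001,0.14,-0.02],0]
    - [[0.001,0.165,-0.04],0]
    - [[0.001,0.175,-0.07],0]
    - [[0.001,0.175,-0.07],0]
    - [[0.001,0.175,-0.07],0]
    - [[0.001,0.175,-0.07],0]
    - [[0.001,0.175,-0.07],0]

```text
time_s: 34.92
ee_pos: [0.473, 0.3029, 0.0812]
eef_rot: [-180.0, -0.1, 1.0]
wrist_force: [0.9, -0.1, -0.4]
opening: 0.0446
```

```bash
python3 -c "
from h import *
ahead(.304)"
```

```text
[0.4729805  0.30285761 0.08115411] 0.9798043323932725 0.044570530734338386
x 0.5 ymid 0.3043 w 0.0217 ztop 0.0282
x 0.52 ymid 0.3046 w 0.021 ztop 0.0281
tip x 0.572765341239634
```

step_arm:
  series:
    - [[-0.001,0.001,-0.02],0]
    - [[-0.001,0.001,-0.04],0]
    - [[-0.001,0.001,-0.06],0]
    - [[-0.001,0.001,-0.069],0]
    - [[-0.001,0.001,-0.071],0]
    - [[-0.001,0.001,-0.071],0]
    - [[-0.001,0.001,-0.071],0]

```text
time_s: 35.55
ee_pos: [0.4716, 0.3048, 0.0097]
eef_rot: [-180.0, -0.1, 1.0]
wrist_force: [1.6, 0.3, 0.2]
opening: 0.045
```

step_arm:
  series:
    - [[0,0,0],0]
    - [[0,0,0],0]
    - [[0,0,0],0]
    - [[0,0,0],0]
    - [[0,0,0],0]
    - [[0,0,0],0]
    - [[0,0,0],0]
    - [[0,0,0.01],0]
    - [[0,0,0.03],0]
    - [[0,0,0.06],0]
    - [[0,0,0.09],0]
    - [[0,0,0.09],0]
  claw: 0.01

```text
time_s: 36.55
ee_pos: [0.4728, 0.3055, 0.1041]
eef_rot: [-179.8, -0.3, 1.1]
wrist_force: [0.5, 0.3, -0.1]
opening: 0.0195
```

```bash
python3 - <<'E'
from h import *
s,d=wrist(); print(s['ee_pos'],s['eef_rot'],s['opening']); held(d,s)
E
```

```text
[0.47276095 0.30553708 0.10413364] [-179.79618036   -0.32565067    1.05186794] 0.01952269022299582
x 0.02 top z-TCP 0.0174 ymid -0.0004
x 0.03 top z-TCP 0.0175 ymid -0.0005
x 0.04 top z-TCP 0.0174 ymid -0.0004
x 0.05 top z-TCP 0.0177 ymid -0.0004
bowl rim z 0.0168 tip x 0.1017 ymid -0.0006
```

step_arm:
  series:
    - [[0,-0.01,0.01],0]
    - [[0,-0.03,0.02],0]
    - [[0,-0.06,0.025],1]
    - [[0,-0.095,0.025],2]
    - [[0,-0.13,0.025],3]
    - [[0,-0.165,0.025],4]
    - [[0,-0.2,0.025],5]
    - [[0,-0.235,0.025],6]
    - [[0,-0.27,0.025],7]
    - [[0.01,-0.305,0.025],8.2]
    - [[0.014,-0.34,0.025],8.2]
    - [[0.014,-0.375,0.025],8.2]

```text
time_s: 37.6
ee_pos: [0.4847, -0.0728, 0.1236]
eef_rot: [180.0, 0.0, 9.2]
wrist_force: [1.7, 0.3, -0.2]
opening: 0.0198
```

step_arm:
  series:
    - [[0,-0.035,0],0]
    - [[0,-0.07,0],0]
    - [[0,-0.105,0],0]
    - [[0,-0.14,0],0]
    - [[0,-0.17,0],0]
    - [[0,-0.2,0],0]
    - [[0,-0.22,-0.01],0]
    - [[0,-0.227,-0.03],0]
    - [[0,-0.227,-0.045],0]
    - [[0,-0.227,-0.045],0]
    - [[0,-0.227,-0.045],0]
    - [[0,-0.227,-0.045],0]

```text
time_s: 38.6
ee_pos: [0.485, -0.2973, 0.0795]
eef_rot: [180.0, -0.0, 9.3]
wrist_force: [0.6, -0.3, -0.5]
opening: 0.0195
```

```bash
python3 - <<'E'
from h import *
s,d=wrist(); print(s['ee_pos'],s['eef_rot'],s['opening']); held(d,s); save(d,'w5.png')
E
```

```text
[ 0.48504591 -0.2973189   0.07948189] [ 1.79988288e+02 -1.32290839e-02  9.27687181e+00] 0.019471666127505192
x 0.02 top z-TCP 0.0174 ymid -0.0003
x 0.03 top z-TCP 0.0172 ymid -0.0002
x 0.04 top z-TCP 0.0172 ymid -0.0003
x 0.05 top z-TCP 0.0172 ymid -0.0004
bowl rim z 0.0163 tip x 0.1017 ymid -0.0004
```

View pics/w5.png

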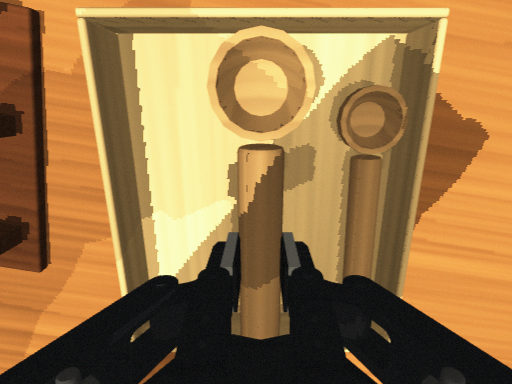

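The held spoon is centred over the box. The first one lies at the right, at (365,120), with a clear gap.

step_arm:
  series:
    - [[0,0,-0.015],0]
    - [[0,0,-0.03],0]
    - [[0,0,-0.045],0]
    - [[0,0,-0.06],0]
    - [[0,0,-0.066],0]
    - [[0,0,-0.069],0]
    - [[0,0,-0.069],0]
    - [[0,0,-0.069],0]
    - [[0,0,-0.069],0]

```text
time_s: 39.4
ee_pos: [0.4855, -0.2975, 0.0104]
eef_rot: [180.0, -0.1, 9.3]
wrist_force: [-0.5, -0.2, -1.2]
opening: 0.0195
```

step_arm:
  series:
    - [[0,0,0],0]
    - [[0,0,0],0]
    - [[0,0,0],0]
    - [[0,0,0],0]
    - [[0,0,0],0]
    - [[0,0,0.005],0]
    - [[0,0,0.02],0]
    - [[0,0,0.04],0]
    - [[0,0,0.06],0]
    - [[0,0,0.08],0]
    - [[0,0,0.11],0]
    - [[0,0,0.14],0]
  claw: 0.036

```text
time_s: 40.4
ee_pos: [0.4847, -0.2971, 0.1509]
eef_rot: [-180.0, 0.0, 9.3]
wrist_force: [-0.2, -0.4, -0.0]
opening: 0.0358
```

step_arm:
  series:
    - [[0,0.04,0],-2]
    - [[0,0.08,0],-4]
    - [[0,0.12,0],-6]
    - [[0,0.16,0],-8.2]
    - [[0,0.2,0],-8.2]
    - [[0,0.24,0],-8.2]
    - [[0,0.28,0],-8.2]
    - [[0,0.32,0],-8.2]
    - [[-0.01,0.36,0],-8.2]
    - [[-0.015,0.4,0],-8.2]
    - [[-0.015,0.44,0],-8.2]
    - [[-0.015,0.48,0],-8.2]
  claw: 0.045

```text
time_s: 41.4
ee_pos: [0.4694, 0.1848, 0.1501]
eef_rot: [-180.0, -0.0, 1.1]
wrist_force: [1.0, 0.5, -0.6]
opening: 0.0451
```

step_arm:
  series:
    - [[0,0.035,0],0]
    - [[0,0.07,0],0]
    - [[0,0.105,0],0]
    - [[0.001,0.14,-0.02],0]
    - [[0.001,0.17,-0.04],0]
    - [[0.001,0.19,-0.07],0]
    - [[0.001,0.19,-0.07],0]
    - [[0.001,0.19,-0.07],0]
    - [[0.001,0.19,-0.07],0]
    - [[0.001,0.19,-0.07],0]

```text
time_s: 42.23
ee_pos: [0.4719, 0.3719, 0.0809]
eef_rot: [-180.0, -0.1, 1.0]
wrist_force: [0.3, 0.1, 0.4]
opening: 0.045
```

```bash
python3 -c "
from h import *
ahead(.374)"
```

```text
[0.47186682 0.37192346 0.08089043] 0.984315692601993 0.0449883487785398
x 0.5 ymid 0.3741 w 0.0216 ztop 0.0281
x 0.52 ymid 0.3743 w 0.0209 ztop 0.0279
tip x 0.5717704512226098
```

step_arm:
  series:
    - [[-0.001,0.001,-0.02],0]
    - [[-0.001,0.001,-0.04],0]
    - [[-0.001,0.001,-0.06],0]
    - [[-0.001,0.001,-0.069],0]
    - [[-0.001,0.001,-0.071],0]
    - [[-0.001,0.001,-0.071],0]
    - [[-0.001,0.001,-0.071],0]

```text
time_s: 42.87
ee_pos: [0.4707, 0.3738, 0.0098]
eef_rot: [-179.9, -0.1, 1.0]
wrist_force: [-0.2, 0.0, 0.1]
opening: 0.045
```

step_arm:
  series:
    - [[0,0,0],0]
    - [[0,0,0],0]
    - [[0,0,0],0]
    - [[0,0,0],0]
    - [[0,0,0],0]
    - [[0,0,0],0]
    - [[0,0,0],0]
    - [[0,0,0.01],0]
    - [[0,0,0.03],0]
    - [[0,0,0.06],0]
    - [[0,0,0.09],0]
    - [[0,0,0.09],0]
  claw: 0.01

```text
time_s: 43.87
ee_pos: [0.4719, 0.3748, 0.1044]
eef_rot: [-179.8, -0.3, 1.1]
wrist_force: [0.8, 0.4, 0.4]
opening: 0.0196
```

```bash
python3 - <<'E'
from h import *
s,d=wrist(); print(s['ee_pos'],s['eef_rot'],s['opening']); held(d,s)
E
```

```text
[0.47190692 0.37476995 0.10441181] [-179.75148945   -0.33361416    1.0503524 ] 0.019618035862341704
x 0.02 top z-TCP 0.0173 ymid -0.0002
x 0.03 top z-TCP 0.0174 ymid -0.0001
x 0.04 top z-TCP 0.0175 ymid -0.0002
x 0.05 top z-TCP 0.0175 ymid -0.0002
bowl rim z 0.0167 tip x 0.1019 ymid -0.0001
```

step_arm:
  series:
    - [[0,-0.01,0.01],0]
    - [[0,-0.03,0.02],0]
    - [[0,-0.06,0.025],1]
    - [[0,-0.095,0.025],2]
    - [[0,-0.13,0.025],3]
    - [[0,-0.165,0.025],4]
    - [[0,-0.2,0.025],5]
    - [[0,-0.235,0.025],6]
    - [[0,-0.27,0.025],7]
    - [[0.006,-0.305,0.025],8.2]
    - [[0.006,-0.34,0.025],8.2]
    - [[0.006,-0.375,0.025],8.2]

```text
time_s: 44.92
ee_pos: [0.4752, -0.0037, 0.1236]
eef_rot: [180.0, 0.0, 9.3]
wrist_force: [1.0, 0.2, -0.8]
opening: 0.0194
```

step_arm:
  series:
    - [[0,-0.035,0],0]
    - [[0,-0.07,0],0]
    - [[0,-0.105,0],0]
    - [[0,-0.14,0],0]
    - [[0,-0.175,0],0]
    - [[0,-0.21,0],0]
    - [[0,-0.235,-0.01],0]
    - [[0,-0.242,-0.03],0]
    - [[0,-0.242,-0.045],0]
    - [[0,-0.242,-0.045],0]
    - [[0,-0.242,-0.045],0]
    - [[0,-0.242,-0.045],0]

```text
time_s: 45.92
ee_pos: [0.476, -0.2432, 0.0794]
eef_rot: [180.0, -0.0, 9.3]
wrist_force: [-1.0, 0.3, -0.5]
opening: 0.0196
```

```bash
python3 - <<'E'
from h import *
s,d=wrist(); print(s['ee_pos'],s['eef_rot'],s['opening']); held(d,s); save(d,'w6.png')
E
```

```text
[ 0.47603726 -0.24316055  0.07936547] [ 1.79998078e+02 -9.78198804e-03  9.29066735e+00] 0.01961158481939298
x 0.02 top z-TCP 0.0173 ymid 0.0
x 0.03 top z-TCP 0.0173 ymid -0.0001
x 0.04 top z-TCP 0.0173 ymid 0.0
x 0.05 top z-TCP 0.0172 ymid 0.0001
bowl rim z 0.0162 tip x 0.1019 ymid 0.0
```

View pics/w6.png

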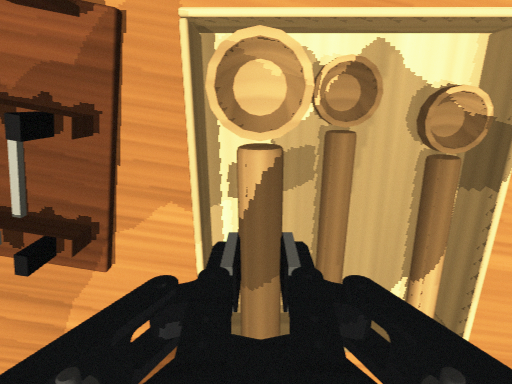

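The two packed spoons lie to the right, and the held one is clear of the left wall. Lowering.

step_arm:
  series:
    - [[0,0,-0.015],0]
    - [[0,0,-0.03],0]
    - [[0,0,-0.045],0]
    - [[0,0,-0.06],0]
    - [[0,0,-0.066],0]
    - [[0,0,-0.069],0]
    - [[0,0,-0.069],0]
    - [[0,0,-0.069],0]
    - [[0,0,-0.069],0]

```text
time_s: 46.72
ee_pos: [0.4764, -0.2435, 0.0104]
eef_rot: [180.0, -0.1, 9.3]
wrist_force: [0.1, 0.5, -0.2]
opening: 0.0196
```

step_arm:
  series:
    - [[0,0,0],0]
    - [[0,0,0],0]
    - [[0,0,0],0]
    - [[0,0,0],0]
    - [[0,0,0],0]
    - [[0,0,0.005],0]
    - [[0,0,0.02],0]
    - [[0,0,0.04],0]
    - [[0,0,0.06],0]
    - [[0,0,0.08],0]
    - [[0,0,0.11],0]
    - [[0,0,0.14],0]
  claw: 0.034

```text
time_s: 47.72
ee_pos: [0.4757, -0.2432, 0.1509]
eef_rot: [-180.0, 0.0, 9.3]
wrist_force: [-0.3, -0.2, 1.0]
opening: 0.0335
```

step_arm:
  series:
    - [[0,0.04,0],0]
    - [[0,0.08,0.02],0]
    - [[0,0.12,0.04],0]
    - [[0,0.16,0.06],0]
    - [[0,0.2,0.06],0]
    - [[0,0.24,0.06],0]
    - [[0,0.28,0.06],0]
    - [[0,0.32,0.06],0]
    - [[0,0.32,0.06],0]
    - [[0,0.32,0.06],0]
    - [[0,0.32,0.06],0]
    - [[0,0.32,0.06],0]

```text
time_s: 48.72
ee_pos: [0.4761, 0.0753, 0.2097]
eef_rot: [180.0, -0.0, 9.2]
wrist_force: [-0.9, -0.1, 0.2]
opening: 0.0338
```

```bash
python3 - <<'E'
from h import *
d=grab('top'); P=cloud(d); z=P[...,2]; ok=d['z_map']>0
c=rect(P,ok&(z>0.038)&(z<.052)&(abs(P[...,0]-.495)<.17)&(abs(P[...,1]+.296)<.17)); print('crate rim',c[0])
a=np.radians(9.2); X=(P[...,0]-.4946)*np.cos(a)+(P[...,1]+.2957)*np.sin(a); Y=-(P[...,0]-.4946)*np.sin(a)+(P[...,1]+.2957)*np.cos(a)
for y0 in(-.055,0,.055):
    m=ok&(z>.014)&(z<.034)&(abs(Y-y0)<.025)&(abs(X)<.107); m2=m&(z>.02)&(abs(Y-y0)<.014)
    print('spoon',y0,'n',m.sum(),'x',X[m2].min().round(3),X[m2].max().round(3),'y',Y[m2].mean().round(3),'ztop',np.percentile(z[m2],95).round(3))
m=ok&(z>.044)&(z<.06)&(abs(P[...,0]-.699)<.03)&(abs(P[...,1]+.107)<.03); print('key',np.median(z[m]))
o=dict(np.load('/tmp/top0.npz')); print('mug/mallet pixel change',*[cv2.absdiff(d['frame'][110:160,u:v],o['frame'][110:160,u:v]).max() for u,v in((125,175),(355,405))])
i=cv2.cvtColor(d['frame'],cv2.COLOR_RGB2BGR)[100:270,100:420]; cv2.imwrite('pics/end.png',cv2.resize(i,None,fx=2.4,fy=2.4))
print(bot.observe()['time_s'],bot.observe()['wrist_force'])
E
```

```text
crate rim ((494.86376953125, -295.71954345703125), (229.98886108398438, 201.45083618164062), 9.286203384399414)
spoon -0.055 n 363 x -0.105 0.074 y -0.064 ztop 0.029
spoon 0 n 474 x -0.091 0.093 y 0.002 ztop 0.03
spoon 0.055 n 475 x -0.091 0.094 y 0.056 ztop 0.03
key 0.05237631418564326
mug/mallet pixel change 25 23
48.7667 [-0.34702917  0.13728185 -0.42596256]
```

View pics/end.png

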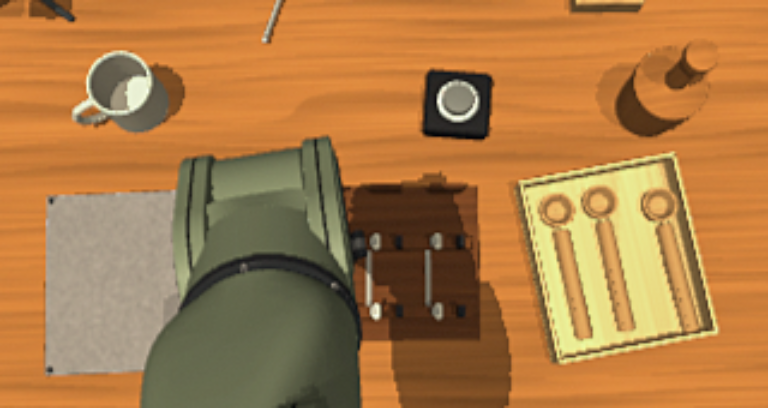

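The end view shows all three in the box, but the right-hand one has been knocked towards the near wall. I'll check its tail before handing in.

```bash
python3 - <<'E'
from h import *
for n in('top','scene'):
  d=grab(n); P=cloud(d); z=P[...,2]; ok=d['z_map']>0; hsv=cv2.cvtColor(d['frame'],cv2.COLOR_RGB2HSV)
  a=np.radians(9.25); X=(P[...,0]-.4948)*np.cos(a)+(P[...,1]+.2957)*np.sin(a); Y=-(P[...,0]-.4948)*np.sin(a)+(P[...,1]+.2957)*np.cos(a)
  for x0 in(-.11,-.1,-.09,-.07,-.04,0,.03,.06,.08,.09):
    m=ok&(z>.02)&(z<.043)&(abs(X-x0)<.004)&(Y<-.03)&(Y>-.094)
    print(n,x0,m.sum(),*( (Y[m].min().round(4),Y[m].max().round(4),np.percentile(z[m],90).round(4)) if m.any() else ()))
E
```

```text
top -0.11 20 -0.0936 -0.0332 0.0422
top -0.1 19 -0.0938 -0.0667 0.0304
top -0.09 19 -0.0857 -0.066 0.0281
top -0.07 18 -0.0855 -0.0663 0.0286
top -0.04 16 -0.0833 -0.0652 0.0289
top 0 18 -0.0819 -0.0651 0.0288
top 0.03 11 -0.094 -0.0627 0.0298
top 0.06 14 -0.0933 -0.0513 0.0306
top 0.08 0
top 0.09 0
scene -0.11 51 -0.0929 -0.031 0.0408
scene -0.1 10 -0.0929 -0.0691 0.0315
scene -0.09 11 -0.0928 -0.0646 0.0309
scene -0.07 13 -0.0925 -0.064 0.0302
scene -0.04 12 -0.094 -0.0659 0.03
scene 0 13 -0.0938 -0.064 0.0306
scene 0.03 9 -0.0906 -0.0641 0.0301
scene 0.06 15 -0.0936 -0.0504 0.0299
scene 0.08 2 -0.0776 -0.07 0.0261
scene 0.09 4 -0.0938 -0.0914 0.0418
```

It lies flat and inside: axis at y ≈ -0.075, x about -0.105 to +0.08, top level at 29 mm. Handing in.

```bash
python3 -c "
from cell import bot
print(bot.close_job())"
```

```text
the job is handed in; nothing more can be done
None
```

I laid all three spoons flat on the photo board, took the picture, packed the spoons in the plywood box and handed in at about 49 s. `close_job` gives no verdict, so what follows is from my own checks.

- **Shutter:** I held the key at its first click for about 1 s; the wrist force read 4.6 to 6.8 N and the travel was about 6 mm. I then pressed it fully down (17.8 N, 12 mm) and let it up. Pictures before and just after the press showed all three spoons on the board.
- **Packing:** the last pictures show all three lying flat within the box walls. The first spoon I packed was knocked about 2 cm towards the robot-side right corner. It is still inside, with its tail at about x = -0.105 m against a limit of -0.115 m and its axis at y ≈ -0.075 m, so I left it.
- **Rest of the scene:** the key is up and the robot touches nothing. The mug and mallet look unmoved, judged by comparing top-camera pictures with the start.
- **Disagreements:** the depth-based fits of spoon position and yaw differed by a few mm and 1–2° between cameras. The scene camera's rim size for the box was up to 6 mm too large. All of this was within the margins I used.

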